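Set the mandoline's thickness wheel and park its hand guard over the blade

ROBOT

A 6-joint arm with a two-finger parallel gripper is mounted at the origin on a cart in front of the work surface, level with it; the furniture and walls round the work are solid. World frame = base frame: x ahead of the robot, y to its left, z up, the work surface at z = 0. Lengths are in mm, angles in rad, forces in N, time in s.
With the tool pointing down it reaches from about 325 to 850 mm from the base axis. Payload 4.4 kg.
Tool frame: the origin (TCP) lies at the very end of the fingers, on their centre line; the grasp point (between the pads) lies 19 mm behind it; z points along the fingers, y is the line along which they close (so a half turn about z gives the same grasp; the last joint's range is limited). The gripper opens to 94 mm and grips with 3 to 60 N. Pads are 16 mm wide; open, the fingers measure 119 mm over their backs; the gripper's body (75 mm by 177 mm) begins 78 mm behind the grasp point.
Start: joints at [1.198, 0.207, 1.542, -0, 1.393, -0.15], TCP at [126.502, 560.914, 205.447] pointing down, gripper open.
Joint ranges: [-2.73, 2.73], [-0.86, 2.22], [0.23, 2.46], [-1.11, 4.25], [0.08, 2.63], [-2.82, 2.82]. Speed limits (rad/s): [2.79, 2.79, 3.14, 3.14, 3.14, 3.14].

INTERFACE

Orientations are given as a unit quaternion [x, y, z, w].
In Python, from workcell import ctrl gives the robot as it stands. The module is installed in compiled form; this text tells all that it offers.
- The arm moves only by the tool step_arm, never from a script. Its argument "steps" is a list of rows, each a list of 4 numbers: the shift along the tool's x, y, z in m, then the turn about the tool's z in rad. A call has 1 to 12 rows; each row shifts and turns the commanded pose from where the row before left it, along the tool's axes as they then stand; what a row does not reach is not made up. A row lasts 1/12 s, in which the tool goes at most 41.7 mm and 7.16 degrees, less where a joint would pass 70% of its speed; a pose out of reach is approached as far as the arm can. A call with a gripper value outside its range is refused whole. "jaw" is the closure, from 0 (fully open) to 1 (shut), set as the call begins (left out, the last holds). The fingers move at their own pace and stop on an object; "newtons" is the grip in N (left out, the last holds). Time passes only in rows, so rows that do not move let the fingers close. It gives the time, the measured TCP pose, the force, the opening and the grip force at its end, in the units of the state.
- ctrl.get_obs(): the state, without advancing time (a new reading comes with each control period).
- ctrl.read_camera(name): name is "scene" or "top" or "wrist"; returns the picture (420x560x3 uint8, red, green, blue); there is no depth.
- ctrl.get_calibration(name): a dict with "camera_matrix" (3x3 intrinsics, pixels), "R" (3x3) and "t" (3): a world point X has camera coordinates R X + t; the wrist camera has in their place "tool_from_camera" (4x4, takes a point from camera to tool coordinates, whose origin is the TCP and whose axes are the flange's). Camera axes: x right, y down, z forward; pixel columns grow to the right and rows downward; lengths in mm; the calibration is good to about 2 mm. A picture is of the moment at which its call begins: read the wrist's pose just before it. get_calibration takes no time and is no camera call.
- ctrl.close_job(): hands the job in; it is judged then, once.
Trained networks look in the newest picture that a camera, given by its name, has taken for a name from the list of things; names that differ only in an ending like _2 or _b are one class to them, and where a whole thing is asked for, a point or a joint stands for the part that bears it (a point fixed in the world has none). Each returns a list of dicts, best first, with "score" (0 to 1); they miss things now and then, are a little off and sometimes report something else, mostly with a low value. They report only what shows in the picture. A call takes as long as a camera call.
- ctrl.outline_of(label, camera): "pixels" (420x560 bool, what is visible of it) and "box" ([left, top, width, height] in pixels, round what is visible of it).
The state is a dict: "t": time; "joint_positions": joint angles; "qd": joint speeds; "joint_efforts": joint torques, N m; "ee_pos": TCP position; "tcp_rot": TCP orientation; "ft_force": force on the tool from outside, world axes, zero at the start; "moment": the same for the moment, N m; "grip_width": finger opening in mm; "grip_force": force on a finger pad.
Only numpy, scipy, OpenCV 4.12 (cv2) and the standard library are available. Lean on these libraries where they do the work, as an engineer would, in place of code of your own. Each camera call takes 0.05 s, during which the arm holds its last target. There are 200 camera calls.

TASK

Get the mandoline slicer ready for four-millimetre slices and leave it safe: flick the edge of the black thumbwheel round, click by click, until its white line points at the orange mark, and push the grey hand guard along the rails until it sits centred over the blade. Only touch and push, gently, with the fingers: do not lift the guard or the slicer, do not shove the slicer along the worktop, keep off the blade, and leave the other things alone.

Things in the scene. Friction and masses are not known exactly. Their poses are not given: they have to be found in the camera images.
- slicer: white mandoline slicer on a clear catch box, 1.9 kg, loose on rubber feet, 114 (x) x 377 (y) x 76 mm high. Origin on the worktop under its middle; x points away from the robot, y along it to its left end, z up. White rails (inner faces x = -47 and 47 mm, tops 76 mm high) run from y = -85 to 187 mm; blade and, left of it, steel ramp lie between them, 66 mm high; the ramp sinks 1 mm a click.
- pod_front (a point): middle of the top front edge of the control pod, the slicer's right end (y = -189 to -77 mm, front face at x = -57 mm, top 60 mm high; this point at -57, -133, 60 mm in the slicer's frame). The wheel lies on the pod and overhangs its front face by 15 mm, with free air before and below the overhang. A white shroud (radii 42.5 to 54 mm, 75 mm high) surrounds all but the wheel's front 125 degrees.
- wheel_centre (a point): centre of the black thumbwheel on its upright axis, 70 mm above the worktop, at (-32, -133) mm in the slicer's x, y. It lies flat, 62 to 74 mm high, rib tips at radius 40. Rim: 8 upright round ribs, 8 mm diameter, centred 36 mm from the axis, 45 degrees apart; hub radius 32.5. At each click two ribs stand 22.5 degrees either side of the front (slicer's -x) and a hollow faces the front.
- thickness_wheel (a joint): thumbwheel angle, rad; grows as it turns clockwise from above (front edge to the slicer's left, +y; white line from left over the back to the right). Clicks 0.785 rad = 1 mm each: 0 to 5 mm, stops just past both ends; starts at 0, 1 or 2 mm. A sprung roller pulls it to the nearest click: released past half way it snaps on to the next. About 2 to 3 N at the rim turns it.
- orange_mark (a point): middle of the orange mark on the shroud's top, 11 x 18 mm, the mark for 4 mm (wheel at 3.142 rad), 48 mm from the wheel axis at the right rear, 67.5 degrees clockwise of the slicer's +x direction. The other marks are small black dots 45 degrees apart that grow with the thickness; 0 mm is at the left front. The white line on the wheel's top points at the mark that is set.
- guard: grey hand guard with a black knob, 180 g, loose on the rails. Origin: middle of its base plate's underside, on the rail tops (76 mm up); axes as the slicer's. Plate 114 (x) x 90 (y) x 14 mm high, upright end faces; round hump, radius 36, to 30 mm, knob to 52 mm above. Runners hold it between the rails with 3 mm play; slides along y under 1 to 3 N. Starts 70 to 115 mm left of the slicer's middle.
- blade: fixed steel blade across the slicer between the rails, 92 (x) x 14 (y) x 1.6 mm. Origin: its middle, at y = -8 mm in the slicer's frame, 67 mm above the worktop; axes as the slicer's. The guard is centred over it when its origin stands at the same place along y, within 20 mm.
- bowl: blue bowl, 150 mm across, 60 mm high, bystander
- courgette_1: green courgette 170 mm long, 38 mm thick, lying on a wooden board (200 x 300 x 18 mm) at the right, bystander
- courgette_2: green courgette 150 mm long, 38 mm thick, lying on the same board, bystander
- oil_bottle: green oil bottle, 62 mm diameter, 230 mm high, behind the slicer, bystander

How it is judged (in metres and radians):
At the end, for the whole second after the job is handed in: The thumbwheel rests clicked in at the 4 mm mark (3.142 rad within 0.15 rad); the hand guard lies flat on the rails at rest, its middle within 20 mm of the blade's along the slicer; the slicer stands flat (value of joint thickness_wheel between 2.99 and 3.29 rad and velocity of joint thickness_wheel between -0.1 and 0.1 rad/s and y of guard in the frame of blade between -0.02 and 0.02 m and height (world z) of guard between 0.073 and 0.079 m and angle between each of guard, slicer's own z axis and vertical below 0.05 rad and linear speed of guard below 0.01 m/s); the robot touches nothing.
It fails at once if the hand guard is lifted or tipped off the rails (height (world z) of guard above 0.088 m or angle between guard's own z axis and vertical above 0.2 rad).
It fails at once if the hand guard is squeezed or forced with more than 20 N (contact force between the fingers and guard above 20 N).
It fails at once if the slicer is lifted, tipped, or shoved more than 30 mm along the worktop (height (world z) of slicer above 0.012 m or angle between slicer's own z axis and vertical above 0.1 rad or distance of slicer from where it was at the start of the episode above 0.03 m).
It fails at once if the robot touches the blade (contact force between the arm and blade above 0.5 N).
It fails at once if a bystander is moved more than 20 mm (distance of any of bowl, courgette_1, courgette_2, oil_bottle from where it was at the start of the episode above 0.02 m).
It also fails if it takes over 58 s, if anything falls off the work surface, if the arm or the gripper's body presses on something with over 40 N, if the wrist force passes 120 N, or if a joint passes its speed limit or range.

## Working session

There is one attempt and no reset: what is moved stays moved. The work goes in short steps, Python scripts to look and compute and a tool call to move; the robot and the scene stay as the last step left them, time stands still between calls to the robot, and variables do not carry over. Pictures are saved under pics/ and viewed, at most 10 in all, crops included, and the job is handed in when it is done.

Besides the shell and the picture viewer there is one more tool, called after "Emit:" by a JSON object that holds its "method" and its "body". step_arm: Moves the arm, as the interface text tells. Its arguments: {"type":"object","properties":{"steps":{"type":"array"},"jaw":{"type":"number"},"newtons":{"type":"number"}},"required":["steps"]}

```bash
mkdir -p pics; python3 - <<'E'
from workcell import ctrl
import cv2,numpy as np
o=ctrl.get_obs(); print({k:np.round(v,3).tolist() for k,v in o.items()})
for c in("top","scene"):
    im=ctrl.read_camera(c); cv2.imwrite(f"pics/{c}0.png",cv2.cvtColor(im,cv2.COLOR_RGB2BGR))
    k=ctrl.get_calibration(c); print(c,{a:np.round(b,3).tolist() for a,b in k.items()})
    for l in("slicer","guard","thickness_wheel","blade","orange_mark"):
        for d in ctrl.outline_of(l,c)[:1]:
            ys,xs=np.nonzero(d["pixels"]); print(l,round(d["score"],2),d["box"],cv2.minAreaRect(np.c_[xs,ys].astype(np.float32)))
E
```

```text
{'t': 0.0, 'joint_positions': [1.199, 0.207, 1.543, -0.0, 1.393, -0.15], 'qd': [-0.001, -0.001, -0.0, 0.001, 0.001, -0.0], 'joint_efforts': [-0.0, -37.089, -28.141, 0.07, 0.036, -0.0], 'ee_pos': [126.219, 560.202, 204.336], 'tcp_rot': [0.111, 0.994, -0.001, -0.0], 'ft_force': [-0.626, 0.48, -0.508], 'moment': [-0.003, 0.015, -0.026], 'grip_force': 0.0, 'grip_width': 94.218}
top {'camera_matrix': [[462.191, 0.0, 281.105], [0.0, 462.191, 196.737], [0.0, 0.0, 1.0]], 'R': [[0.002, -1.0, 0.001], [-0.993, -0.003, -0.119], [0.119, -0.0, -0.993]], 't': [-221.352, 573.417, 1232.541]}
slicer 0.63 [137.2, 174.1, 150.7, 69.9] ((213.681640625, 205.70350646972656), (44.95368194580078, 142.62620544433594), 79.2156982421875)
guard 0.62 [160.1, 186.2, 42.2, 48.7] ((181.03846740722656, 211.19229125976562), (43.53777313232422, 34.90866470336914), 78.69007110595703)
thickness_wheel 0.6 [254.2, 193.7, 27.4, 28.2] ((264.76922607421875, 206.3461456298828), (26.625608444213867, 27.457656860351562), 33.690067291259766)
blade 0.71 [210.5, 188.5, 10.5, 33.6] ((216.00399780273438, 204.3939208984375), (33.734214
[... 354 characters left out ...]
0.665]], 't': [-470.977, 303.372, 1162.253]}
slicer 0.77 [160.6, 164.5, 131.9, 59.6] ((227.80599975585938, 193.80154418945312), (128.49497985839844, 42.50868606567383), 14.32271957397461)
guard 0.68 [179.2, 165.7, 42.8, 28.1] ((200.576904296875, 177.8845977783203), (27.457660675048828, 35.778167724609375), 33.690067291259766)
thickness_wheel 0.92 [252.1, 190.7, 24.0, 25.7] ((264.0294494628906, 203.3823699951172), (25.46624183654785, 18.675243377685547), 14.03624439239502)
blade 0.61 [253.8, 191.0, 23.9, 25.1] ((265.0, 203.5), (19.0, 26.0), 90.0)
orange_mark 0.71 [165.4, 166.7, 128.4, 62.1] ((227.66207885742188, 193.8387451171875), (128.82424926757812, 41.878116607666016), 13.771600723266602)
```

```bash
python3 - <<'E'
import cv2,numpy as np
a=cv2.imread("pics/top0.png"); b=cv2.imread("pics/scene0.png")
c=cv2.resize(a[160:260,125:305],None,fx=4.4,fy=4.4,interpolation=cv2.INTER_CUBIC)
cv2.imwrite("pics/topcrop.png",c)
cv2.imwrite("pics/both.png",np.vstack([cv2.resize(a,(400,300)),cv2.resize(b,(400,300))]))
E
```

```text
(no output)
```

View pics/topcrop.png

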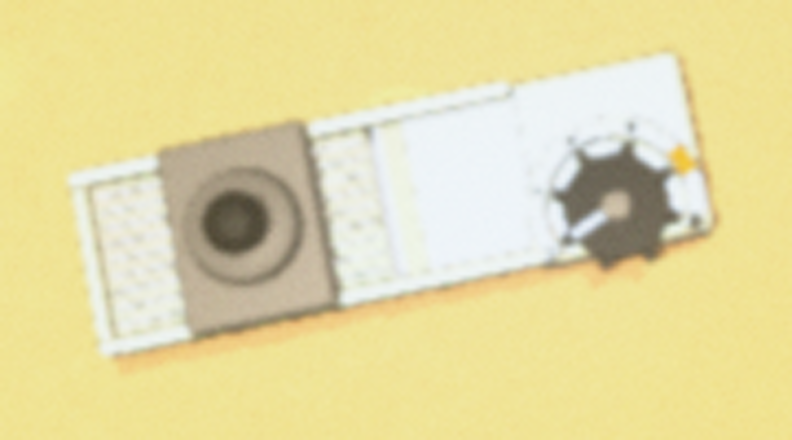

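View pics/both.png

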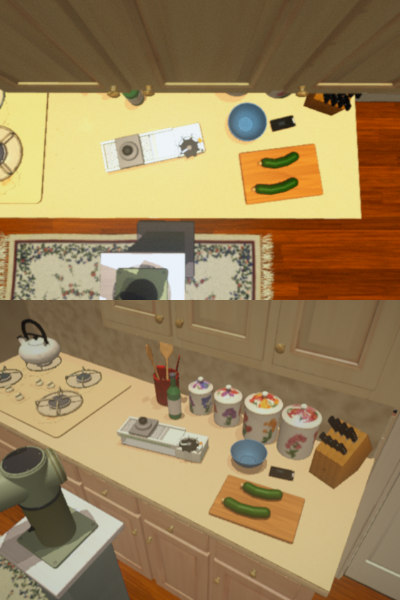

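```bash
cat > h.py <<'E'
import numpy as np,cv2
from workcell import ctrl
from scipy.optimize import least_squares
def proj(P,c):
    k=ctrl.get_calibration(c); X=np.atleast_2d(P)@k["R"].T+k["t"]; q=X@k["camera_matrix"].T; return q[:,:2]/q[:,2:]
def ray(uv,c,z):
    k=ctrl.get_calibration(c); R=np.array(k["R"]); C=-R.T@k["t"]
    d=R.T@np.linalg.solve(k["camera_matrix"],[uv[0],uv[1],1]); return C+d*(z-C[2])/d[2]
def s2w(p,P):
    c,s=np.cos(p[2]),np.sin(p[2]); P=np.atleast_2d(P).astype(float)
    return np.c_[p[0]+c*P[:,0]-s*P[:,1],p[1]+s*P[:,0]+c*P[:,1],P[:,2]]
def w2s(p,X): 
    c,s=np.cos(p[2]),np.sin(p[2]); d=np.array(X[:2])-p[:2]; return np.array([c*d[0]+s*d[1],-s*d[0]+c*d[1]])
E
python3 - <<'E'
from h import *
px=lambda a:(np.array(a)+.5)/4.4-.5+[125,160]
m=np.array([[-32,-133,74],[57,187,76],[-57,187,76],[57,-189,60],[-57,-85,76],[57,-85,76]])
m=np.vstack([m,[-32+48*np.cos(np.radians(67.5)),-133-48*np.sin(np.radians(67.5)),75]])
u=px([[616,205],[68,178],[105,355],[676,54],[548,259],[510,88],[683,158]])
f=lambda p:(proj(s2w(p,m),"top")-u)
r=least_squares(lambda p:f(p).ravel(),[430,100,.2],x_scale=[1,1,.01],loss="soft_l1")
print(r.x,np.round(f(r.x),1).tolist()); p=r.x; np.save("p.npy",p)
for n,P in(("wheel",[-32,-133,70]),("blade",[0,-8,67])): print(n,s2w(p,[P]))
g=[ray(q,"top",90) for q in px([[160,150],[303,122],[338,303],[190,333]])]
print("guard in slicer",[w2s(p,x).round(1).tolist() for x in g],w2s(p,np.mean(g,0)))
for c in("top","scene"):
    im=ctrl.read_camera(c)
    for l in("oil_bottle","bowl"):
        for d in ctrl.outline_of(l,c)[:1]:
            b=d["box"]; w=ray((b[0]+b[2]/2,b[1]+b[3]),c,0); print(c,l,d["score"],w,w2s(p,w))
# scene check
u2=[d["box"] for d in ctrl.outline_of("thickness_wheel","scene")[:1]]; print(u2,proj(s2w(p,[[-32,-133,74]]),"scene"))
print(proj(s2w(p,[[57,187,76],[-57,187,76],[-57,-189,60]]),"scene"), ctrl.outline_of("slicer","scene")[0]["box"])
E
```

```text
[ 5.45723273e+02 -4.08082634e+01  2.19079470e-01] [[0.5, 0.2], [-0.2, -0.6], [-0.8, 1.4], [0.3, -1.4], [0.1, 0.9], [-0.1, -1.9], [0.1, 0.5]]
wheel [[ 543.39318749 -177.5838851    70.        ]]
blade [[547.4619225  -48.61704675  67.        ]]
guard in slicer [[57.6, 126.3], [55.8, 39.9], [-54.5, 40.5], [-53.1, 129.1]] [ 1.46272491 83.95770838]
top oil_bottle 0.7 [716.80059299  38.7594419    0.        ] [184.28076058  40.48543461]
top bowl 0.78 [ 574.96237813 -401.19996281    0.        ] [ -49.78412645 -358.13215864]
scene oil_bottle 0.9 [728.12936829  21.96606816   0.        ] [191.68903075  21.63136119]
scene bowl 0.74 [ 621.75765613 -417.49595054    0.        ] [  -7.64897918 -384.20871178]
[[252.5, 193.0, 25.7, 23.2]] [[264.01634351 202.2675961 ]]
[[179.79346935 162.79786638]
 [161.91628505 184.38194423]
 [279.52446652 215.69263287]] [162.5, 164.7, 130.9, 63.1]
```

Emit:
{"method": "step_arm", "body": {"steps": [[0,0,0,0.113],[0,0,0,0.113],[0,0,0,0.113],[0,0,0,0.113],[0,0,0,0.113],[0,0,0,0.113],[0,0,0,0.113],[0,0,0,0.113],[0,0,0,0.113],[0,0,0,0.112]], "jaw": 1, "newtons": 5}}

```text
t: 1.83
ee_pos: [126.5, 560.9, 205.4]
tcp_rot: [0.627, 0.779, -0.0, 0.0]
ft_force: [0.5, -0.2, -0.4]
grip_width: 30.8
grip_force: 0.0
```

Emit:
{"method": "step_arm", "body": {"steps": [[-0.03,0.025,0,0],[-0.03,0.025,0,0],[-0.03,0.025,0,0],[-0.03,0.025,0,0],[-0.03,0.025,0,0],[-0.03,0.025,0,0],[-0.03,0.025,0,0],[-0.03,0.025,0,0],[-0.04,0,0,0],[-0.04,0,0,0],[-0.04,0,0,0],[-0.04,0,0,0]]}}

```text
t: 2.83
ee_pos: [409.2, 212.4, 205.5]
tcp_rot: [0.625, 0.781, 0.0, 0.0]
ft_force: [0.9, 0.5, 0.7]
grip_width: 0.4
grip_force: 0.0
```

Emit:
{"method": "step_arm", "body": {"steps": [[-0.04,0,0,0],[-0.04,0,0,0],[-0.04,0,0,0],[-0.04,0,0,0],[-0.04,0,0,0],[-0.04,0,0,0],[-0.04,0,0,0],[-0.04,-0.005,0,0],[-0.04,-0.005,0,0],[-0.04,-0.005,0,0],[-0.032,-0.005,0,0],[0,0,0,0]]}}

```text
t: 3.83
ee_pos: [483.9, -217.8, 205.7]
tcp_rot: [0.628, 0.779, -0.001, 0.001]
ft_force: [-0.8, 0.1, 0.5]
grip_width: 0.5
grip_force: 0.0
```

```bash
python3 - <<'E'
from h import *
o=ctrl.get_obs(); k=ctrl.get_calibration("wrist"); im=ctrl.read_camera("wrist")
cv2.imwrite("pics/w1.png",cv2.cvtColor(im,cv2.COLOR_RGB2BGR))
np.savez("w1.npz",p=o["ee_pos"],q=o["tcp_rot"])
print({a:np.round(b,3).tolist() for a,b in k.items()}, o["ee_pos"],o["tcp_rot"])
for l in("thickness_wheel",):
    for d in ctrl.outline_of(l,"wrist")[:2]: print(l,d["score"],d["box"])
E
```

```text
{'camera_matrix': [[358.181, 0.0, 282.087], [0.0, 358.181, 202.788], [0.0, 0.0, 1.0]], 'tool_from_camera': [[-0.001, -0.962, -0.274, 79.19], [1.0, -0.0, -0.0, 0.232], [0.0, -0.274, 0.962, -179.751], [0.0, 0.0, 0.0, 1.0]]} [ 483.94357474 -217.76231517  205.67029705] [ 0.62753486  0.77858653 -0.00102751  0.00139801]
thickness_wheel 0.73 [317.8, 117.8, 87.9, 84.2]
```

View pics/w1.png

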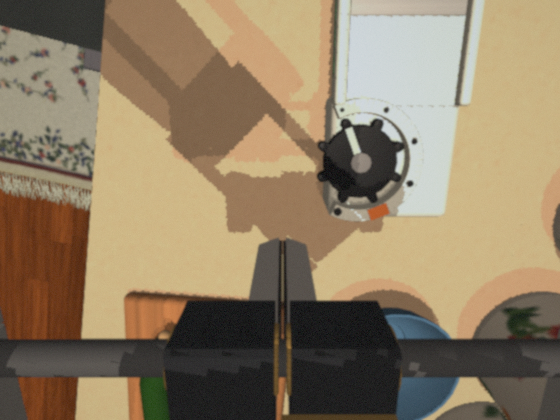

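```bash
cat >> h.py <<'E'
from scipy.spatial.transform import Rotation
def wproj(P,pos,q):
    k=ctrl.get_calibration("wrist"); T=np.array(k["tool_from_camera"]); R=Rotation.from_quat(q).as_matrix()
    X=((np.atleast_2d(P)-pos)@R-T[:3,3])@T[:3,:3]; u=X@np.array(k["camera_matrix"]).T; return u[:,:2]/u[:,2:]
E
python3 - <<'E'
from h import *
w=np.load("w1.npz"); p0=np.load("p.npy")
m=np.array([[-32,-133,74],[-32+48*np.cos(np.radians(67.5)),-133-48*np.sin(np.radians(67.5)),75],[57,-189,60],[57,-85,76],[47,-85,76]])
u=np.array([[361,162],[378,212],[443,215],[470,104],[459,104]])
print("pred",(wproj(s2w(p0,m),w["p"],w["q"])-u).round(1).tolist())
f=lambda p:wproj(s2w(p,m),w["p"],w["q"])-u
r=least_squares(lambda p:f(p).ravel(),p0,x_scale=[1,1,.01],loss="soft_l1"); print(r.x,p0,f(r.x).round(1).tolist())
p=r.x; np.save("p2.npy",p)
print("tcp in slicer p0,p2:",w2s(p0,w["p"]),w2s(p,w["p"]),"wheel",s2w(p0,[[-32,-133,70]]),s2w(p,[[-32,-133,70]]))
E
```

```text
pred [[-3.0, 0.6], [-2.1, -0.8], [2.0, 2.7], [-1.6, 1.3], [-2.6, 1.3]]
[ 5.46688148e+02 -3.98250392e+01  2.23277830e-01] [ 5.45723273e+02 -4.08082634e+01  2.19079470e-01] [[-1.0, -0.1], [-0.0, -1.6], [4.1, 1.7], [0.4, 0.0], [-0.6, 0.1]]
tcp in slicer p0,p2: [ -98.76066945 -159.29782716] [-100.58722304 -159.62695953] wheel [[ 543.39318749 -177.5838851    70.        ]] [[ 544.9323145  -176.60923801   70.        ]]
```

Emit:
{"method": "step_arm", "body": {"steps": [[-0.0045,0,0.03,0],[0,0,0.035,0],[0,0,0.035,0],[0,0,0.03,0],[0,0,0.0175,0],[0,0.005,0,0],[0,0.006,0,0],[0,0.006,0,0],[0,0.006,0,0],[0,0,0,0]]}}

```text
t: 4.77
ee_pos: [510.3, -211.6, 60.3]
tcp_rot: [0.625, 0.781, 0.001, 0.003]
ft_force: [0.3, -0.5, 0.1]
grip_width: 0.9
grip_force: 0.1
```

```bash
cat > st.py <<'E'
from h import *
o=ctrl.get_obs(); p=np.load("p2.npy"); print("t",o["t"],"tcp rel wheel",(w2s(p,o["ee_pos"])-[-32,-133]).round(1),"z",o["ee_pos"][2].round(1),"F slicer",w2s([0,0,p[2]],o["ft_force"]).round(1),o["ft_force"][2].round(1))
E
python3 st.py
```

```text
t 4.7667 tcp rel wheel [-41.5 -26.5] z 60.3 F slicer [ 0.2 -0.5] 0.1
```

Emit:
{"method": "step_arm", "body": {"steps": [[0,0,0,0],[0,0,0,0]]}}

```text
t: 4.93
ee_pos: [508.5, -211.7, 59.3]
tcp_rot: [0.625, 0.781, 0.0, 0.002]
ft_force: [0.7, -2.0, 0.8]
grip_width: 0.2
grip_force: 0.6
```

```bash
python3 st.py
```

```text
t 4.9333 tcp rel wheel [-43.3 -26.2] z 59.3 F slicer [ 0.3 -2.1] 0.8
```

Emit:
{"method": "step_arm", "body": {"steps": [[0.003,-0.001,0,0],[0.003,-0.001,0,0],[0.003,-0.001,0,0],[0.003,-0.001,0,0],[0.003,0,0,0],[0.003,0,0,0],[0.003,0,0,0],[0.003,0,0,0],[0.003,0,0,0],[0,0,0,0],[0,0,0,0]]}}

```text
t: 5.85
ee_pos: [497.4, -185.3, 57.9]
tcp_rot: [0.625, 0.781, 0.0, -0.0]
ft_force: [0.0, 0.5, -0.6]
grip_width: 0.5
grip_force: 0.0
```

```bash
python3 st.py; python3 - <<'E'
from h import *
im=ctrl.read_camera("top"); cv2.imwrite("pics/t2.png",cv2.cvtColor(cv2.resize(im[160:260,205:305],None,fx=5,fy=5,interpolation=cv2.INTER_CUBIC),cv2.COLOR_RGB2BGR))
E
```

```text
t 5.85 tcp rel wheel [-48.3   2.1] z 57.9 F slicer [0.2 0.5] -0.6
```

Emit:
{"method": "step_arm", "body": {"steps": [[0,-0.012,0,0],[0,-0.01,0,0],[-0.016,0,0,0],[-0.017,0,0,0],[0,0,0,0],[0,0,0,0]]}}

```text
t: 6.4
ee_pos: [483.1, -224.1, 58.2]
tcp_rot: [0.626, 0.78, 0.0, 0.0]
ft_force: [-0.3, 0.7, -0.4]
grip_width: 0.4
grip_force: 0.0
```

```bash
python3 st.py; python3 - <<'E'
from h import *
im=ctrl.read_camera("wrist"); cv2.imwrite("pics/w2.png",cv2.cvtColor(im,cv2.COLOR_RGB2BGR))
o=ctrl.get_obs(); print(wproj(s2w(np.load("p2.npy"),[[-32,-133,74]]),o["ee_pos"],o["tcp_rot"]))
E
```

```text
t 6.4 tcp rel wheel [-70.8 -32.6] z 58.2 F slicer [-0.1  0.8] -0.4
[[430.53171957 203.94711673]]
```

View pics/w2.png

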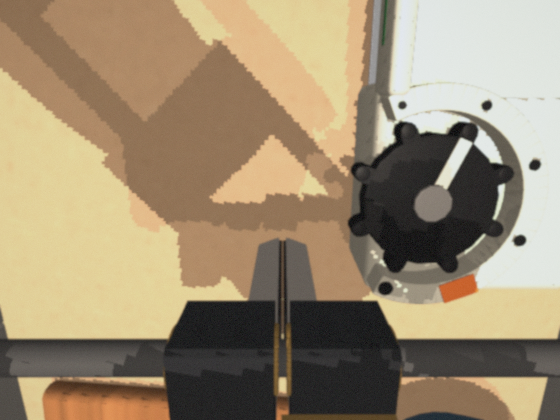

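Emit:
{"method": "step_arm", "body": {"steps": [[0,0.013,0,0],[0,0.0125,0,0],[0,0,0,0],[0.004,0,0,0],[0.004,0,0,0],[0.003,0,0,0],[0.003,-0.001,0,0],[0.003,-0.001,0,0],[0.003,-0.001,0,0],[0.003,0,0,0],[0.003,0,0,0],[0.003,0,0,0]]}}

```text
t: 7.45
ee_pos: [497.5, -189.2, 57.7]
tcp_rot: [0.625, 0.781, -0.001, -0.001]
ft_force: [-1.2, -0.9, 0.5]
grip_width: 0.7
grip_force: 0.5
```

Emit:
{"method": "step_arm", "body": {"steps": [[0.003,0,0,0],[0.0025,0,0,0],[0,0,0,0],[0,0,0,0],[0,-0.012,0,0],[0,-0.0105,0,0],[-0.017,0,0,0],[-0.0175,0,0,0],[0,0,0,0],[0,0,0,0]]}}

```text
t: 8.28
ee_pos: [483.0, -223.9, 58.1]
tcp_rot: [0.626, 0.78, 0.0, 0.0]
ft_force: [0.6, 0.5, 0.0]
grip_width: 0.5
grip_force: 0.0
```

```bash
python3 st.py; python3 - <<'E'
from h import *
im=ctrl.read_camera("wrist"); cv2.imwrite("pics/w3.png",cv2.cvtColor(im[60:320,300:],cv2.COLOR_RGB2BGR))
o=ctrl.get_obs(); print(wproj(s2w(np.load("p2.npy"),[[-32,-133,74]]),o["ee_pos"],o["tcp_rot"]))
E
```

```text
t 8.2833 tcp rel wheel [-70.8 -32.4] z 58.1 F slicer [0.7 0.3] 0.0
[[430.60220686 204.32044383]]
```

View pics/w3.png

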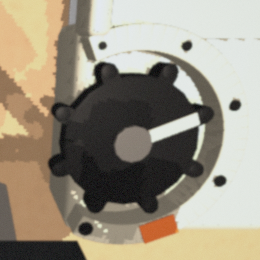

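The line went on by one mark per pass: it now runs from the hub at crop (133,144) to about (203,118), towards the 2 mm dot. I'll make two more identical passes.

Emit:
{"method": "step_arm", "body": {"steps": [[0,0.013,0,0],[0,0.0125,0,0],[0,0,0,0],[0.004,0,0,0],[0.004,0,0,0],[0.003,0,0,0],[0.003,-0.001,0,0],[0.003,-0.001,0,0],[0.003,-0.001,0,0],[0.003,0,0,0],[0.003,0,0,0],[0.003,0,0,0]]}}

```text
t: 9.33
ee_pos: [497.5, -189.3, 57.7]
tcp_rot: [0.625, 0.781, -0.001, -0.001]
ft_force: [-1.5, -0.9, -0.2]
grip_width: 0.4
grip_force: 0.6
```

Emit:
{"method": "step_arm", "body": {"steps": [[0.003,0,0,0],[0.0025,0,0,0],[0,0,0,0],[0,0,0,0],[0,-0.012,0,0],[0,-0.0105,0,0],[-0.017,0,0,0],[-0.0175,0,0,0],[0,0,0,0],[0,0,0,0]]}}

```text
t: 10.17
ee_pos: [483.0, -223.8, 58.1]
tcp_rot: [0.626, 0.78, 0.0, 0.0]
ft_force: [0.3, 0.7, 0.6]
grip_width: 0.8
grip_force: 0.0
```

Emit:
{"method": "step_arm", "body": {"steps": [[0,0.013,0,0],[0,0.0125,0,0],[0,0,0,0],[0.004,0,0,0],[0.004,0,0,0],[0.003,0,0,0],[0.003,-0.001,0,0],[0.003,-0.001,0,0],[0.003,-0.001,0,0],[0.003,0,0,0],[0.003,0,0,0],[0.003,0,0,0]]}}

```text
t: 11.17
ee_pos: [497.5, -189.4, 57.7]
tcp_rot: [0.625, 0.781, -0.001, -0.001]
ft_force: [-1.6, -0.8, 0.5]
grip_width: 0.3
grip_force: 0.6
```

Emit:
{"method": "step_arm", "body": {"steps": [[0.003,0,0,0],[0.0025,0,0,0],[0,0,0,0],[0,0,0,0],[0,-0.012,0,0],[0,-0.0105,0,0],[-0.017,0,0,0],[-0.0175,0,0,0],[0,0,0,0],[0,0,0,0]]}}

```text
t: 12.0
ee_pos: [483.0, -223.9, 58.1]
tcp_rot: [0.626, 0.78, 0.0, 0.0]
ft_force: [-0.8, 0.4, -0.4]
grip_width: 0.1
grip_force: 0.0
```

```bash
python3 st.py; python3 - <<'E'
from h import *
im=ctrl.read_camera("wrist"); cv2.imwrite("pics/w4.png",cv2.cvtColor(im[60:320,300:],cv2.COLOR_RGB2BGR))
o=ctrl.get_obs(); print(wproj(s2w(np.load("p2.npy"),[[-32,-133,74]]),o["ee_pos"],o["tcp_rot"]))
E
```

```text
t 12.0 tcp rel wheel [-70.9 -32.4] z 58.1 F slicer [-0.6  0.6] -0.4
[[430.64995322 204.29505078]]
```

View pics/w4.png

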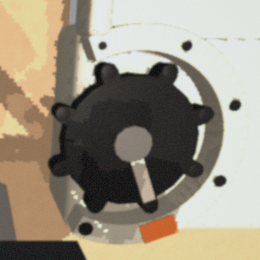

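Emit:
{"method": "step_arm", "body": {"steps": [[0,0,-0.037,0],[0,0,-0.037,0],[0,0,-0.037,0],[0,0,-0.036,0],[0.0396,0.0129,0,0],[0.0396,0.0129,0,0],[0.0396,0.0129,0,0],[0.0396,0.0129,0,0],[0.0396,0.0129,0,0],[0.0396,0.0129,0,0],[0.0396,0.0129,0,0],[0.04,0.013,0,0]]}}

```text
t: 13.05
ee_pos: [513.6, 111.6, 204.8]
tcp_rot: [0.625, 0.781, -0.0, -0.0]
ft_force: [1.3, 0.6, -0.2]
grip_width: 0.2
grip_force: 0.0
```

Emit:
{"method": "step_arm", "body": {"steps": [[0,0,0,0],[0,0,0,0],[0,0,0,0]]}}

```text
t: 13.3
ee_pos: [513.9, 109.2, 204.6]
tcp_rot: [0.625, 0.781, -0.001, -0.0]
ft_force: [0.4, -0.8, -0.1]
grip_width: 0.7
grip_force: 0.0
```

```bash
python3 st.py; python3 - <<'E'
from h import *
o=ctrl.get_obs();im=ctrl.read_camera("wrist"); cv2.imwrite("pics/w5.png",cv2.cvtColor(im,cv2.COLOR_RGB2BGR))
p=np.load("p2.npy"); print("tcp slicer",w2s(p,o["ee_pos"]))
for y in(114,129,144): print(y,wproj(s2w(p,[[-57,y,90],[57,y,90]]),o["ee_pos"],o["tcp_rot"]).round(0).tolist())
E
```

```text
t 13.3 tcp rel wheel [ 33.  285.6] z 204.6 F slicer [ 0.2 -0.9] -0.1
tcp slicer [  1.04967603 152.59966356]
114 [[216.0, 240.0], [346.0, 240.0]]
129 [[215.0, 224.0], [347.0, 224.0]]
144 [[214.0, 207.0], [347.0, 207.0]]
```

View pics/w5.png

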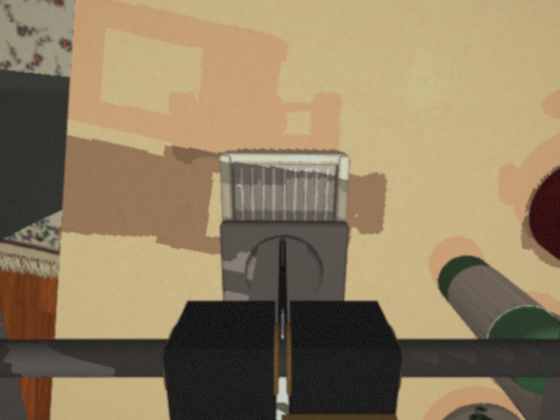

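The guard's left edge is at row 221, so y is about 131 mm. The tip stands 21 mm left of that, so the way down is clear.

Emit:
{"method": "step_arm", "body": {"steps": [[0,0,0.03,0],[0,0,0.035,0],[0,0,0.03,0],[0,0,0.018,0],[0,0,0.0085,0],[0,0,0,0],[0,0,0,0]]}}

```text
t: 13.93
ee_pos: [515.2, 108.0, 83.9]
tcp_rot: [0.626, 0.78, 0.0, 0.0]
ft_force: [0.8, 0.7, 0.7]
grip_width: 0.7
grip_force: 0.0
```

```bash
python3 st.py
```

```text
t 13.9333 tcp rel wheel [ 34.  284.1] z 83.9 F slicer [1.  0.5] 0.7
```

Emit:
{"method": "step_arm", "body": {"steps": [[-0.003,0,0,0],[-0.003,0,0,0],[-0.003,0,0,0],[-0.003,0,0,0],[-0.003,0,0,0],[-0.003,0,0,0],[-0.004,0,0,0],[-0.005,0,0,0],[-0.006,0,0,0],[-0.006,0,0,0],[-0.006,0,0,0],[-0.006,0,0,0]]}}

```text
t: 14.93
ee_pos: [525.8, 58.6, 83.4]
tcp_rot: [0.625, 0.78, -0.0, -0.0]
ft_force: [0.1, 2.7, 1.2]
grip_width: 0.8
grip_force: 1.0
```

```bash
python3 st.py
```

```text
t 14.9333 tcp rel wheel [ 33.5 233.6] z 83.4 F slicer [0.7 2.6] 1.2
```

Emit:
{"method": "step_arm", "body": {"steps": [[-0.006,0,0,0],[-0.006,0,0,0],[-0.006,0,0,0],[-0.006,0,0,0],[-0.006,0,0,0],[-0.006,0,0,0],[-0.006,0,0,0],[-0.005,0,0,0],[-0.004,0,0,0],[-0.003,0,0,0],[-0.002,0,0,0],[0,0,0,0]]}}

```text
t: 15.93
ee_pos: [538.1, 4.0, 83.3]
tcp_rot: [0.625, 0.78, -0.0, 0.0]
ft_force: [0.3, -0.7, -0.8]
grip_width: 0.6
grip_force: 0.0
```

```bash
python3 st.py
```

```text
t 15.9333 tcp rel wheel [ 33.3 177.7] z 83.3 F slicer [ 0.2 -0.7] -0.8
```

Finger at y ≈ 44.7 mm. I'll back off, lift clear, move to the left and look.

Emit:
{"method": "step_arm", "body": {"steps": [[0.01,0,0,0],[0.015,0,0,0],[0.015,0,0,0],[0,0,-0.035,0],[0,0,-0.04,0],[0,0,-0.04,0],[0.04,0,0,0],[0.04,0,0,0],[0.04,0,0,0],[0.04,-0.01,0,0],[0.04,-0.01,0,0],[0.04,-0.01,0,0]]}}

```text
t: 16.93
ee_pos: [446.0, 273.2, 198.3]
tcp_rot: [0.625, 0.781, -0.0, 0.0]
ft_force: [0.8, 0.3, -0.5]
grip_width: 0.3
grip_force: 0.0
```

Emit:
{"method": "step_arm", "body": {"steps": [[0.03,-0.028,0,0],[0.03,-0.028,0,0],[0.03,-0.028,0,0],[0.03,-0.028,0,0],[0.03,-0.028,0,0],[0.03,0,0,0],[0,0,0,0],[0,0,0,0]]}}

```text
t: 17.6
ee_pos: [270.4, 417.3, 198.2]
tcp_rot: [0.624, 0.782, -0.0, 0.0]
ft_force: [0.1, 0.1, -0.4]
grip_width: 0.5
grip_force: 0.0
```

```bash
python3 st.py; python3 - <<'E'
from h import *
im=ctrl.read_camera("top"); cv2.imwrite("pics/t6.png",cv2.cvtColor(cv2.resize(im[160:260,125:305],None,fx=4.4,fy=4.4,interpolation=cv2.INTER_CUBIC),cv2.COLOR_RGB2BGR))
for n in("p.npy","p2.npy"):
    p=np.load(n); print(((proj(s2w(p,[[57,37,90],[-57,37,90],[57,-53,90],[-57,-53,90],[57,187,76],[-57,187,76],[-32,-133,74]]),"top")-[125,160]+.5)*4.4-.5).round(0).tolist())
E
```

```text
t 17.6 tcp rel wheel [-136.2  640. ] z 198.2 F slicer [0.1 0.1] -0.4
[[307.0, 119.0], [345.0, 306.0], [455.0, 87.0], [494.0, 273.0], [67.0, 175.0], [101.0, 361.0], [618.0, 206.0]]
[[305.0, 118.0], [343.0, 304.0], [453.0, 85.0], [493.0, 271.0], [65.0, 175.0], [100.0, 361.0], [617.0, 203.0]]
```

View pics/t6.png

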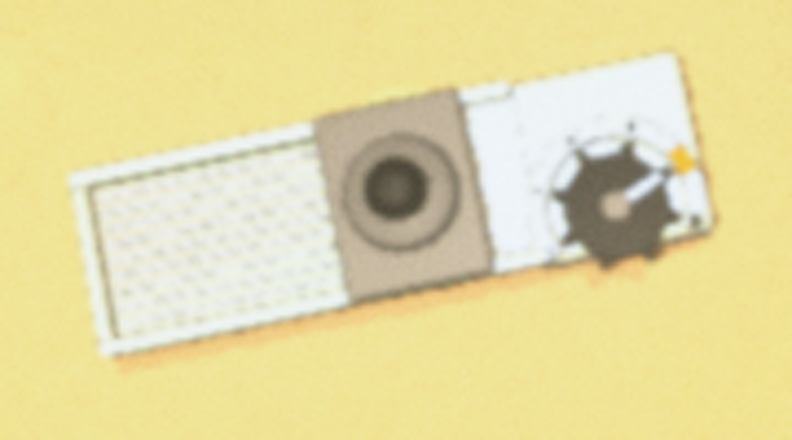

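The white line points at the orange mark (crop 683,158). The guard's corners are within a few millimetres of where they would be if it were centred over the blade, and the slicer has not shifted. Handing the job in.

```bash
python3 -c "
from workcell import ctrl; print(ctrl.close_job())"
```

```text
the job is handed in; nothing more can be done
None
```

The job is handed in: the last top picture shows the thumbwheel's white line on the orange 4 mm mark and the guard over the blade, a few millimetres at most off centre. The slicer did not visibly move and the arm is clear of everything; I was not shown the judge's verdict.

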